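Put the resin mixing set away on its stand

TASK

Put the potting-resin mixing set away on its stand: nest the two loose white mixing cups into the cup that already stands there, with the pouring spouts in line so that each cup sits fully home, and hang the orange mixing paddle by its eye on the stand's peg. Leave the other things on the bench where they are.

Things in the scene. Friction and masses are not known exactly. Their poses are not given: they have to be found in the camera images.
- stand: grey steel base plate, 100 x 230 x 6 mm, fixed; its front (-x) faces the robot, its y runs along its length, to the left. Origin: centre of its underside, on the bench. At y = -60 mm a low steel ring (46 mm wide, 5 mm high) locates the cup; at y = +65 mm an upright steel tongue, 60 mm wide, 170 mm high (front face at x = +33 mm), carries the peg.
- stand_well (a point): centre of the cup's place inside the locating ring, on top of the base plate; axes as the stand
- peg_root (a point): where the peg's axis meets the front face of the tongue, 140 mm above the bench; axes as the stand. The peg is a straight round black-coated pin, 6 mm thick, that rises towards the robot at 45 degrees.
- peg_tip (a point): centre of the peg's round tip: 32 mm in front of (stand -x) and 32 mm above peg_root; the pin ends 3 mm beyond it. A hung paddle slides down the peg and hangs close to peg_root.
- cup_0: white cup upright in the stand's ring, loose. All 3 cups alike: 60 mm tall, taper 36 mm wide at the foot to 50 at z 40 mm, then a step to a collar 60 wide, z 40-60; opening 54. V spout on +x from z 20 to the rim, there 44 mm from the axis, 25 wide. Origin: centre under the foot. Nested home, an upper cup's step rests on the lower rim, 20 mm higher, 1.8 mm play; spouts over 15 deg apart jam.
- cup_1: loose white mixing cup, standing upright on the bench; shape and frame as cup_0 (spout at +x)
- cup_2: loose white mixing cup, standing upright on the bench; shape and frame as cup_0 (spout at +x)
- paddle: orange mixing paddle lying flat, 130 mm long along its x; handle 12 mm wide, 8 mm thick, x = -30 to +47 mm; blade 28 mm wide, 4 mm thick at the -x end (to x = -59 mm); round eye at the +x end, 26 mm wide, 16 mm hole, 6 mm thick. Origin: on the underside, mid-handle, near the centre of mass (good grip); z up while it lies flat.
- paddle_eye (a point): centre of the eye's hole, 58 mm from the paddle's origin along its +x
- flux_bottle: white flux bottle with red needle cap, 37 mm across, 96 mm tall; stands beyond the paddle; a bystander, leave it. Origin: centre of its underside
There are look-alikes about, which are no part of the job. Leave any pink look-alike of the cup_0 alone. Leave any purple look-alike of the cup_1 alone.

How it is judged:
By the outcome, as a careful person would: the job done as asked, in the order asked, and still so for the second after the job is handed in, with the robot touching nothing.
It also fails if it takes over 72 s, if anything falls off the work surface, if the arm or the gripper's body presses on something with over 40 N, if the wrist force passes 120 N, or if a joint passes its speed limit or range.

ROBOT

A 7-joint arm with a two-finger parallel gripper is mounted at the origin on a cart in front of the work surface, level with it; the furniture and walls round the work are solid. World frame = base frame: x ahead of the robot, y to its left, z up, the work surface at z = 0. Lengths are in mm, angles in rad, forces in N, time in s.
With the tool pointing down it reaches from about 350 to 775 mm from the base axis. Payload 3.1 kg.
Tool frame: the origin (TCP) lies between the finger pads; the fingertips stand 25 mm ahead of it and the grasp point (between the pads) lies 6 mm ahead of it; z points along the fingers, y is the line along which they close (so a half turn about z gives the same grasp; the last joint's range is limited). The gripper opens to 85 mm and grips with 20 to 120 N. Pads are 22 mm wide; open, the fingers measure 114 mm over their backs; the gripper's body (76 mm by 85 mm) begins 54 mm behind the grasp point. The pads swing forward as they close: fully open they stand 13 mm farther back than shut.
Start: joints at [-1.366, 0.311, 0.014, 1.512, -0.004, 1.319, -0.027], TCP at [134.337, 533.358, 256.304] pointing down, gripper open.
Joint ranges: [-2.7, 2.7], [-0.3, 1.91], [-1.27, 1.3], [0.12, 2.57], [-1.44, 4.58], [0.2, 2.03], [-3.05, 3.05]. Speed limits (rad/s): [2.79, 2.79, 3.14, 3.14, 3.14, 3.14, 3.14].

INTERFACE

Orientations are given as a rotation vector (axis times angle).
In Python, from cell import r gives the robot as it stands.
- The arm moves only by the shell command python3 -m crank 'ROWS'. ROWS is text: rows parted by semicolons, each of 7 numbers parted by spaces: the shift along the tool's x, y, z in cm, then the turn, a rotation vector about the tool's x, y, z in rad, then the finger opening in cm, from 0 to 8.54. In form: tx ty tz wx wy wz hand; .... A call has 1 to 5 rows; each row shifts and turns the commanded pose from where the row before left it, along the tool's axes as they then stand; what a row does not reach is not made up. A row lasts 1/8 s, in which the tool goes at most 62.5 mm and 10.7 degrees, less where a joint would pass 70% of its speed; a pose out of reach is approached as far as the arm can. A call with a gripper value outside its range is refused whole. The fingers move at their own pace and stop on an object; the grip force is fixed at half the most. Time passes only in rows, so rows that do not move let the fingers close. It gives the time, the measured TCP pose, the force, the opening and the grip force at its end, in the units of the state.
- r.state(): the state, without advancing time (a new reading comes with each control period).
- r.capture(name): name is "scene" or "top"; returns a dict with "color" (480x640x3 uint8, red, green, blue), "mtx" (3x3 intrinsics, pixels), "rvec" (rotation vector, rad) and "tvec" (3), from world to camera coordinates, as OpenCV has them. Camera axes: x right, y down, z forward; pixel columns grow to the right and rows downward; lengths in mm; the calibration is good to about 2 mm. A picture is of the moment at which its call begins. There is no depth.
- r.close_job(): hands the job in; it is judged then, once.
The state is a dict: "clock": time; "joints": joint angles; "joint_velocities": joint speeds; "joint_efforts": joint torques, N m; "eef_pos": TCP position; "tool_rot": TCP orientation; "force": force on the tool from outside, world axes, zero at the start; "torque": the same for the moment, N m; "width": finger opening in mm; "grasp_force": force on a finger pad.
Only numpy, scipy, OpenCV 4.12 (cv2) and the standard library are available. Lean on these libraries where they do the work, as an engineer would, in place of code of your own. Each camera call takes 0.05 s, during which the arm holds its last target. There are 200 camera calls.

## Working session

There is one attempt and no reset: what is moved stays moved. The work goes in short steps, Python scripts to look and compute and a shell command to move; the robot and the scene stay as the last step left them, time stands still between calls to the robot, and variables do not carry over. Pictures are saved under pics/ and viewed, at most 10 in all, crops included, and the job is handed in when it is done.

```bash
ls; mkdir -p pics
python3 - <<'E'
from cell import r
import cv2
s=r.state();print(s)
for n in("scene","top"):
    c=r.capture(n);cv2.imwrite(f"pics/{n}0.png",c["color"][:,:,::-1]);print(n,c["mtx"],c["rvec"],c["tvec"])
E
```

```text
pics
{'clock': 0.0, 'joints': array([-1.36571021,  0.31174568,  0.01395298,  1.51309252, -0.00441195,
        1.31918172, -0.02717848]), 'joint_velocities': array([-0.00031783, -0.00034936, -0.00018278,  0.00020749, -0.00058397,
       -0.00136977, -0.00117984]), 'joint_efforts': array([-3.87837672e-04, -3.79920566e+01,  1.45968804e-01, -2.30589509e+01,
        1.22446220e-02,  1.34043692e-02,  4.64926231e-06]), 'eef_pos': array([134.15544093, 532.68505426, 255.1955969 ]), 'tool_rot': array([-0.38643405, -3.11751036,  0.0037481 ]), 'force': array([-0.76093577, -0.06073097,  0.43542818]), 'torque': array([-0.02350333, -0.04355427,  0.01609501]), 'grasp_force': 0.0, 'width': 85.29877576666486}
scene [[558.64626171   0.         323.74756001]
 [  0.         558.64626171 243.38953   ]
 [  0.           0.           1.        ]] [ 2.25960004 -1.1019149   0.37877976] [-249.28625156  453.88513356 1163.76728471]
top [[604.31468173   0.         314.89790545]
 [  0.         604.31468173 245.87231514]
 [  0.           0.           1.        ]] [ 2.15774064 -2.19264779  0.10587481] [ 117.92600962  536.21129869 1238.86963211]
```

View pics/scene0.png

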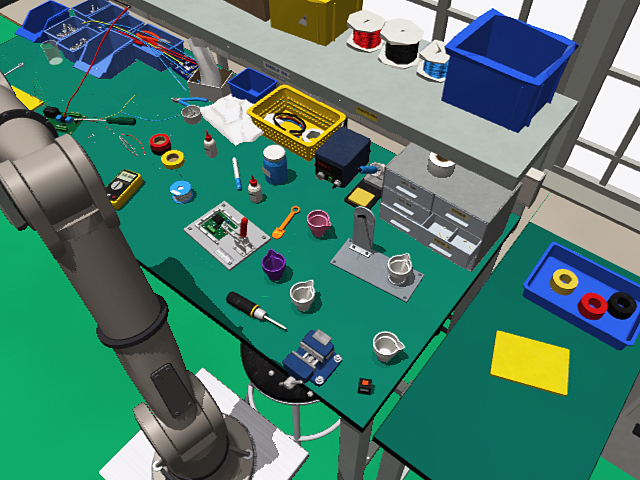

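View pics/top0.png

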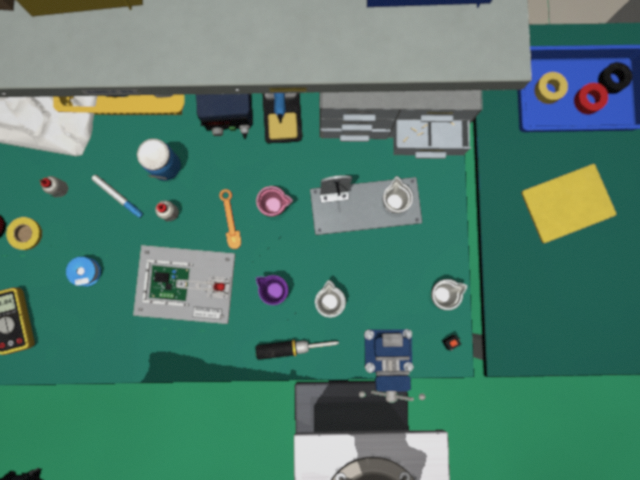

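```bash
cat > h.py <<'E'
import numpy as np,cv2
from cell import r
from scipy.spatial.transform import Rotation as R
def cap(n): return r.capture(n)
def proj(c,P): return cv2.projectPoints(np.array(P,float).reshape(-1,1,3),c["rvec"],c["tvec"],c["mtx"],None)[0].reshape(-1,2)
def back(c,uv,z):
    "pixels -> world points on plane z"
    M=cv2.Rodrigues(c["rvec"])[0];uv=np.array(uv,float).reshape(-1,2)
    d=(np.linalg.inv(c["mtx"])@np.c_[uv,np.ones(len(uv))].T).T@M; o=-M.T@np.array(c["tvec"]).ravel()
    return o+d*((z-o[2])/d[:,2])[:,None]
def crop(c,u,v,w,h,k): return cv2.resize(c["color"][v:v+h,u:u+w,::-1],None,fx=k,fy=k,interpolation=cv2.INTER_CUBIC)
E
python3 - <<'E'
from h import *
t=cap("top");s=cap("scene")
a=crop(t,210,170,265,150,3); a=cv2.resize(a,(795,450))
cv2.imwrite("pics/c1.png",a)
b=np.hstack([crop(s,265,200,160,170,5)[:600]]);b=cv2.resize(crop(s,265,198,160,120,5),(800,600));cv2.imwrite("pics/c2.png",b)
print(back(t,[[330,300],[447,295],[398,198],[225,195],[235,240],[330,182],[165,210]],0))
E
```

```text
[[ 424.89075061   79.11686684    0.        ]
 [ 431.42839124 -168.86547242    0.        ]
 [ 640.87458769  -71.09179357    0.        ]
 [ 653.22153376  300.55999274    0.        ]
 [ 555.66781525  279.45714725    0.        ]
 [ 678.03748671   74.42752508    0.        ]
 [ 622.68610327  429.14549644    0.        ]]
```

View pics/c1.png

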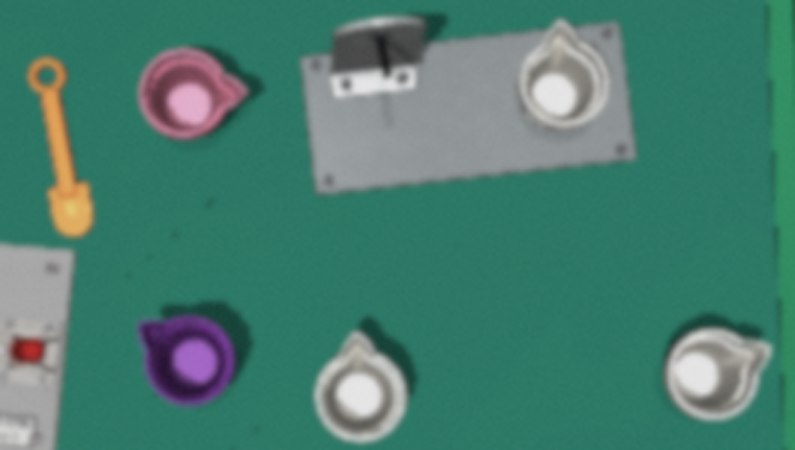

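View pics/c2.png

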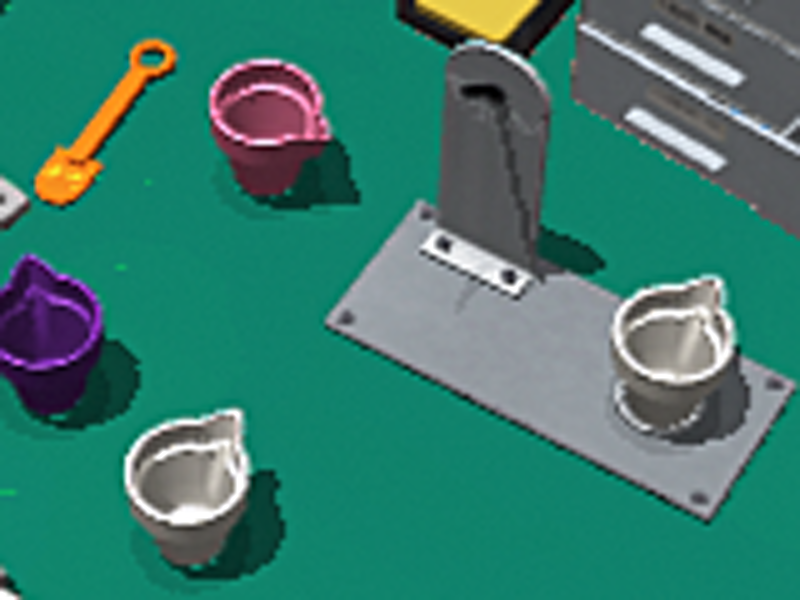

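```bash
cat >> h.py <<'E'
from scipy.optimize import minimize
from scipy.ndimage import map_coordinates
A=np.linspace(0,2*np.pi,120,endpoint=False)
def seg(a,b,n=25): return np.linspace(a,b,n)
def cup_curves(z0=0):
    a=A[np.abs((A+np.pi)%(2*np.pi)-np.pi)>.5]
    ro=np.c_[30*np.cos(a),30*np.sin(a),0*a+60]
    ri=np.c_[27*np.cos(a),27*np.sin(a),0*a+60]
    sp=np.r_[seg((28,12,60),(44,0,60)),seg((28,-12,60),(44,0,60))]
    return np.r_[ro,ri,sp]+[0,0,z0]
def plate_curves():
    c=[(-50,-115,6),(50,-115,6),(50,115,6),(-50,115,6)]
    return np.r_[tuple(seg(c[i],c[(i+1)%4],60) for i in range(4))]
def grad(c):
    g=cv2.GaussianBlur(c["color"].astype(np.float32),(0,0),.8)
    return np.sqrt(sum(cv2.Sobel(g[:,:,k],-1,1,0)**2+cv2.Sobel(g[:,:,k],-1,0,1)**2 for k in range(3)))
def place(P,q):
    return P@R.from_euler('z',q[2]).as_matrix().T+[q[0],q[1],0]
def fit(caps,C,q0,yaws,w=None):
    G=[grad(c) for c in caps]
    def f(q,s=0): return -sum(map_coordinates(cv2.GaussianBlur(g,(0,0),s) if s else g,proj(c,place(C,q)).T[::-1],order=1).mean() for c,g in zip(caps,G))
    best=None
    for y in yaws:
        x=np.array([q0[0],q0[1],y]);
        for s,d in((4,(8,8,.3)),(1.5,(4,4,.15)),(0,(2,2,.05))):
            Gs=[cv2.GaussianBlur(g,(0,0),s) if s else g for g in G]
            h=lambda q:-sum(map_coordinates(g,proj(c,place(C,q)).T[::-1],order=1).mean() for c,g in zip(caps,Gs))
            m=minimize(h,x,method='Nelder-Mead',options=dict(initial_simplex=np.r_[[x],x+np.diag(d)],xatol=1e-3,fatol=1e-3));x=m.x
        if best is None or m.fun<best[1]: best=(x,m.fun)
    return best
E
python3 - <<'E'
from h import *
t=cap("top");s=cap("scene")
for n,C,q,ys in(("A",cup_curves(),(425,79),(-.3,0,.3)),("B",cup_curves(),(431,-169),(-1.7,-1.4,-1)),("S",cup_curves(6),(630,-65),(-.3,0,.3)),("plate",plate_curves(),(638,0),(0.,.1))):
    for cs in((t,),(s,),(t,s)): 
        x,v=fit(cs,C,q,ys);print(n,len(cs),np.round(x,2),round(v,1))
for c,z in((t,6),(s,6)):
    h=cv2.cvtColor(c["color"],cv2.COLOR_RGB2HSV);m=((h[:,:,0]>8)&(h[:,:,0]<22)&(h[:,:,1]>130)&(h[:,:,2]>110)).astype(np.uint8)
    n,l,st,ce=cv2.connectedComponentsWithStats(m)
    for i in range(1,n):
        if st[i,4]>60:
            p=np.argwhere(l==i)[:,::-1];W=back(c,p,z)[:,:2]
            cc,wh,an=cv2.minAreaRect(W.astype(np.float32));print(st[i],ce[i],np.round(cc,1),np.round(wh,1),an)
            if abs(cc[0]-610)<80 and abs(cc[1]-290)<60:
                # handle axis: slices
                o=W.mean(0);u=np.linalg.svd(W-o)[2][0];u*=np.sign(u[0]);k=(W-o)@u
                print("axis",np.degrees(np.arctan2(u[1],u[0])),"ends",o+u*k.max(),o+u*k.min())
                for a in range(int(k.min()),int(k.max()),8):
                    b=W[(k>=a)&(k<a+8)];print(a,np.round(b.mean(0),1),len(b),np.round(np.ptp((b-o)@[-u[1],u[0]]),0))
E
```

```text
A 1 [4.2546e+02 8.0150e+01 9.0000e-02] -305.5
A 1 [4.217e+02 7.778e+01 9.000e-02] -529.0
A 2 [4.227e+02 7.809e+01 1.200e-01] -832.2
B 1 [ 434.   -152.79   -1.06] -290.4
B 1 [ 431.95 -159.18   -1.11] -534.8
B 2 [ 433.13 -159.52   -1.13] -788.3
S 1 [644.2  -74.32   0.98] -162.8
S 1 [ 6.3187e+02 -6.5150e+01  7.0000e-02] -460.5
S 2 [ 6.3346e+02 -6.5000e+01  1.3000e-01] -603.2
plate 1 [ 6.2516e+02 -5.0000e-01  1.0000e-01] -220.4
plate 1 [ 6.2522e+02 -1.5400e+00  9.0000e-02] -399.6
plate 2 [ 6.2521e+02 -1.1900e+00  1.0000e-01] -616.0
[220 190  20  58 406] [230.43596059 222.60098522] [601.4 290.1] [125.5  25.4] 10.438908576965332
axis 10.19279722050184 ends [663.14993212 300.97242226] [539.68307785 278.77325223]
-53 [544.5 279.6] 34 20.0
-45 [551.9 281. ] 41 24.0
-37 [560.2 282.4] 41 25.0
-29 [567.8 284. ] 45 24.0
-21 [575.2 285.3] 26 22.0
-13 [583.5 286.1] 20 11.0
-5 [591.4 288.2] 21 11.0
3 [599.3 289.7] 20 11.0
11 [607.  290.8] 20 11.0
19 [615.1 292.4] 21 11.0
27 [623.1 293.9] 20 11.0
35 [630.8 295. ] 20 11.0
43 [639.  296.9] 24 13.0
51 [646.5 297.8] 19 22.0
59 [654.8 299.6] 18 24.0
67 [661.  300.1] 14 17.0
[272 206  28  33 214] [284.06542056 223.92056075] [600.6 289.1] [128.3  29.3] 12.793248176574707
axis 11.136969133173913 ends [663.59281425 300.86775618] [537.64159173 276.07270205]
-54 [542.5 277.8] 18 22.0
-46 [550.2 278.6] 22 27.0
-38 [558.8 278.8] 19 29.0
-30 [566.2 281.6] 24 28.0
-22 [573.4 283. ] 16 29.0
-14 [581.9 285.5] 10 12.0
-6 [590. 287.] 10 12.0
2 [597.7 288.5] 11 12.0
10 [605.8 290.4] 9 11.0
18 [613.5 290.6] 11 12.0
26 [621.5 293.1] 9 11.0
34 [628.9 293.6] 10 12.0
42 [636.5 295.5] 9 10.0
50 [644.4 296.3] 13 21.0
58 [652.5 299. ] 9 24.0
66 [660.2 300.3] 12 19.0
```

```bash
cat >> h.py <<'E'
def ring(r_,z): return np.c_[r_*np.cos(A),r_*np.sin(A),0*A+z]
def cup_parts(z0=0):
    P=[np.r_[ring(18,0),ring(25,40)],np.r_[ring(30,40),ring(30,60)],np.array([(28,12.5,60),(28,-12.5,60),(44,0,60),(42.5,1.5,60),(42.5,-1.5,60),(21.5,0,20)],float)]
    return [p+[0,0,z0] for p in P]
def cup_mask(c,q,z0=0,k=4):
    m=np.zeros((480*k,640*k),np.uint8)
    for p in cup_parts(z0):
        cv2.fillConvexPoly(m,cv2.convexHull(np.round((proj(c,place(p,q))+.5)*k*16-8).astype(np.int32)),255,shift=4)
    return cv2.resize(m,(640,480),interpolation=cv2.INTER_AREA)/255.
def white(c):
    h=cv2.cvtColor(c["color"],cv2.COLOR_RGB2HSV);return ((h[:,:,1]<75)&(h[:,:,2]>60)).astype(float)
def mfit(caps,q,z0=0):
    W=[]
    for c in caps:
        m=cv2.dilate(cup_mask(c,q,z0),np.ones((25,25)));W.append(white(c)*(m>0))
    f=lambda x:sum(np.abs(cup_mask(c,x,z0)-w).sum() for c,w in zip(caps,W))
    x=np.array(q,float)
    for d in((6,6,.2),(2,2,.08)): m=minimize(f,x,method='Nelder-Mead',options=dict(initial_simplex=np.r_[[x],x+np.diag(d)],xatol=.02,fatol=.05));x=m.x
    return x,m.fun
E
python3 - <<'E'
from h import *
t=cap("top");s=cap("scene")
for n,q in(("A",(423,78,.1)),("B",(433,-159,-1.1))):
    for cs in((t,),(s,),(t,s)): x,v=mfit(cs,q);print(n,np.round(x,2),round(v,1))
for C in (cup_curves(6),):
  for q in((632,-62),(634,-65)):
    x,v=fit((t,),C,q,(.1,));print(x,v)
im=[]
k=4
for c,B in((t,((305,275,80,60),(410,265,80,60),(370,165,80,60))),(s,((275,270,80,60),(355,315,80,60),(370,240,80,60)))):
    col=[]
    for (u,v,w,h),q,z in zip(B,((423,78,.1),(433,-159,-1.12),(632.5,-63,.1)),(0,0,6)):
        g=crop(c,u,v,w,h,k).copy()
        for p in (proj(c,place(cup_curves(z),q))-[u,v])*k+k/2:cv2.circle(g,tuple(int(i) for i in p),0,(0,0,255),-1)
        col.append(g)
    im.append(np.vstack(col)[:720])
cv2.imwrite("pics/o1.png",cv2.resize(np.hstack(im),None,fx=.8,fy=.8,interpolation=cv2.INTER_AREA))
E
```

```text
A [4.2172e+02 8.1090e+01 4.0000e-02] 96.4
A [422.66  81.21   0.  ] 26.4
A [422.51  81.14   0.  ] 123.7
B [ 432.68 -156.88   -1.15] 63.0
B [ 433.22 -156.86   -1.18] 31.7
B [ 433.02 -156.82   -1.17] 96.4
[644.22353065 -74.30658857   0.98316996] -162.60853576660156
[644.32792074 -74.07798297   0.99415657] -162.53292846679688
```

View pics/o1.png

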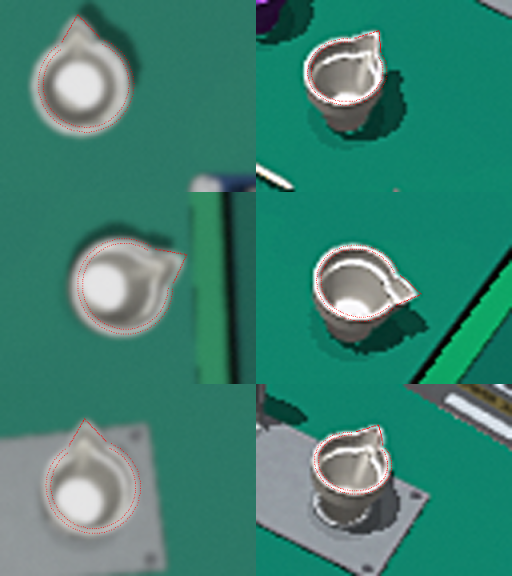

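```bash
cat >> h.py <<'E'
def Rt(yaw,tilt=0):
    "tool x at heading yaw, z down; tilt swings z up towards -x tool heading"
    x=np.array([np.cos(yaw),np.sin(yaw),0]);z=np.array([0,0,-1.]);M=np.c_[x,np.cross(z,x),z]
    return R.from_matrix(M)*R.from_euler('y',-tilt)
def need(p,Rg):
    s=r.state();R0=R.from_rotvec(s["tool_rot"]);w=(R0.inv()*Rg).as_rotvec()
    d=Rg.inv().apply(np.array(p)-s["eef_pos"])/10
    d0=R0.inv().apply(np.array(p)-s["eef_pos"])/10
    print("clk %.2f"%s["clock"],"pos",np.round(s["eef_pos"],1),"F",np.round(s["force"],1),"w",np.round(s["width"],1),"| turn",np.round(w,3),"shift after turn",np.round(d,2),"before",np.round(d0,2),"j7 %.2f"%s["joints"][6])
E
python3 - <<'E'
from h import *
t=cap("top");s=cap("scene")
a=A[np.abs((A+np.pi)%(2*np.pi)-np.pi)>.5]
for n,z,q in(("A",0,(422.5,81,.05)),("B",0,(433,-157,-1.16)),("S",6,(631.5,-61,.1))):
    C=np.r_[np.c_[30*np.cos(a),30*np.sin(a),0*a+60],seg((28,12,60),(43,1,60)),seg((28,-12,60),(43,-1,60))]+[0,0,z]
    for cs in ((t,),(s,)):
        G=[cv2.GaussianBlur(grad(c),(0,0),.7) for c in cs]
        h=lambda Q:-sum(map_coordinates(g,proj(c,place(C,Q)).T[::-1],order=1).mean() for c,g in zip(cs,G))
        x=np.array(q);m=minimize(h,x,method='Nelder-Mead',options=dict(initial_simplex=np.r_[[x],x+np.diag((2,2,.08))]));print(n,np.round(m.x,2),m.fun)
need((422.5,81.1,150),Rt(np.pi+.04))
E
```

```text
A [ 4.2117e+02  8.1420e+01 -5.0000e-02] -325.7422790527344
A [4.2211e+02 8.0300e+01 4.0000e-02] -524.913818359375
B [ 431.92 -155.11   -1.  ] -310.3399353027344
B [ 432.76 -157.75   -1.16] -544.7916870117188
S [ 6.3431e+02 -6.0340e+01  3.0000e-02] -154.73269653320312
S [ 6.3316e+02 -6.3180e+01  7.0000e-02] -435.2166748046875
clk 0.50 pos [134.3 533.3 256.2] F [-0.2 -0.5 -0.5] w 85.6 | turn [-0.     0.    -0.287] shift after turn [-26.99 -46.34  10.62] before [-38.99 -36.81  10.63] j7 -0.03
```

```bash
python3 -m crank '0 0 0 0 0 -0.144 8.5; 0 0 0 0 0 -0.143 8.5; -2.7 -4.63 0.5 0 0 0 8.5; -2.7 -4.63 0.5 0 0 0 8.5; -2.7 -4.63 1 0 0 0 8.5'; python3 -m crank '-2.7 -4.63 1 0 0 0 8.5; -2.7 -4.63 1 0 0 0 8.5; -2.7 -4.63 1 0 0 0 8.5; -2.7 -4.63 1 0 0 0 8.5; -2.7 -4.63 1 0 0 0 8.5';python3 -m crank '-2.7 -4.63 1.5 0 0 0 8.5; -2.7 -4.63 1.5 0 0 0 8.5; 0 0 0 0 0 0 8.5'
python3 -c "
from h import *
need((422.3,81,61),Rt(np.pi+.04))"
```

```text
clock: 1.12
eef_pos: [221.9, 396.8, 236.6]
tool_rot: [-0.064, 3.14, 0.002]
force: [0.4, 0.5, 0.5]
width: 84.9
grasp_force: 0.0
clock: 1.75
eef_pos: [366.0, 170.6, 186.5]
tool_rot: [-0.064, 3.14, 0.002]
force: [1.1, -0.4, -0.1]
width: 85.1
grasp_force: 0.0
clock: 2.12
eef_pos: [424.0, 76.8, 155.8]
tool_rot: [0.048, -3.141, 0.004]
force: [-0.7, 0.5, 0.4]
width: 85.3
grasp_force: 0.0
clk 2.12 pos [424.   76.8 155.8] F [-0.7  0.5  0.4] w 85.3 | turn [-0.003 -0.    -0.009] shift after turn [0.16 0.43 9.48] before [0.16 0.45 9.48] j7 1.47
```

```bash
python3 -m crank '0.16 0.44 3 0 0 0 8.5; 0 0 3 0 0 0 8.5; 0 0 2.2 0 0 0 8.5; 0 0 1.3 0 0 0 8.5; 0 0 0 0 0 0 8.5'; python3 -m crank '0 0 0 0 0 0 5.5;0 0 0 0 0 0 5.5;0 0 0 0 0 0 5.5;0 0 0 0 0 0 5.5;0 0 0 0 0 0 5.5'
python3 -c "
from h import *
need((422.3,81,61),Rt(np.pi+.04))
c=cap('scene');cv2.imwrite('pics/g1.png',crop(c,225,200,200,150,4))"
```

```text
clock: 2.75
eef_pos: [420.3, 86.5, 60.9]
tool_rot: [0.065, -3.139, 0.0]
force: [0.0, -0.8, 0.4]
width: 84.8
grasp_force: 0.0
clock: 3.38
eef_pos: [422.2, 86.0, 62.8]
tool_rot: [-0.063, 3.138, 0.001]
force: [-1.4, -1.6, 5.1]
width: 58.5
grasp_force: 62.9
clk 3.38 pos [422.2  86.   62.8] F [-1.4 -1.6  5.1] w 58.5 | turn [ 0.001  0.003 -0.   ] shift after turn [ 0.01 -0.5   0.18] before [ 0.01 -0.5   0.18] j7 1.54
```

View pics/g1.png

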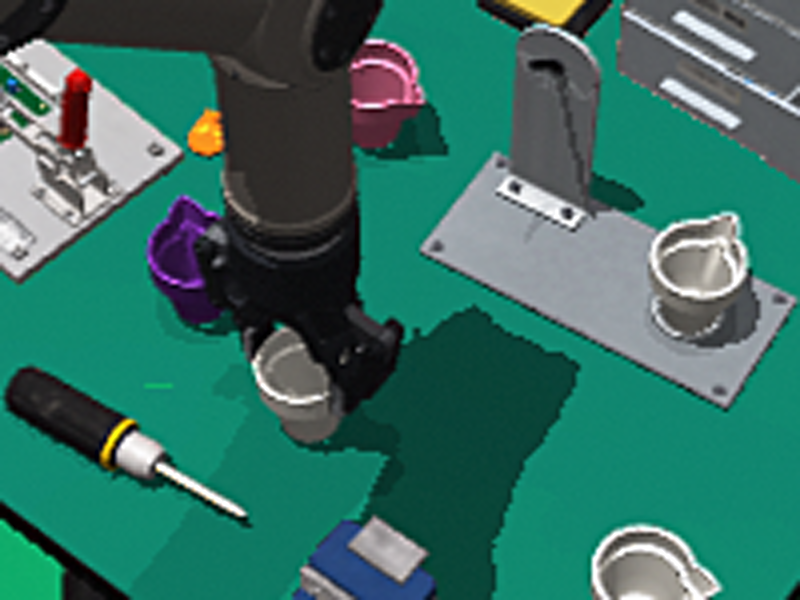

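```bash
python3 -m crank '0 0 -3 0 0 0 5.5;0 0 -4 0 0 0 5.5;0 0 -3 0 0 -0.07 5.5;0 0 0 0 0 0 5.5;0 0 0 0 0 0 5.5'
python3 -c "
from h import *
need((632,-61.4,160),Rt(np.pi+.11))
"
```

```text
clock: 4.05
eef_pos: [420.5, 85.9, 161.0]
tool_rot: [0.172, -3.136, -0.0]
force: [-0.5, -0.4, -0.7]
width: 58.2
grasp_force: 64.8
clk 4.05 pos [420.5  85.9 161. ] F [-0.5 -0.4 -0.7] w 58.2 | turn [ 0.    -0.001 -0.   ] shift after turn [-19.41 -16.97   0.1 ] before [-19.41 -16.96   0.09] j7 1.52
```

```bash
python3 -m crank '-3.2 -2.8 0 0 0 0 5.5;-3.4 -3 0 0 0 0 5.5;-3.4 -3 0 0 0 0 5.5;-3.4 -3 0 0 0 0 5.5;-3.4 -3 0 0 0 0 5.5'; python3 -m crank '-2.6 -2.17 0 0 0 0 5.5;0 0 0 0 0 0 5.5;0 0 0 0 0 0 5.5;0 0 0 0 0 0 5.5'
python3 - <<'E'
from h import *
need((632,-61.4,160),Rt(np.pi+.11))
c=cap('scene');t=cap('top')
g=crop(c,360,170,100,120,5).copy()
for q,z,col in(((632,-61.4,.09),6,(0,0,255)),((632,-61.4,.09),99,(255,0,0))):
    for p in (proj(c,place(np.r_[cup_curves(z),ring(18,z)],q))-[360,170])*5+2.5: cv2.circle(g,tuple(int(i) for i in p),1,col,-1)
g2=crop(t,370,160,60,120,5)
cv2.imwrite('pics/g2.png',np.hstack([g,g2]))
E
```

```text
clock: 4.68
eef_pos: [604.3, -43.3, 159.2]
tool_rot: [0.172, -3.133, -0.001]
force: [0.9, 0.7, -0.3]
width: 58.0
grasp_force: 64.8
clock: 5.18
eef_pos: [631.5, -59.9, 160.7]
tool_rot: [0.175, -3.135, -0.002]
force: [0.0, -0.4, -0.7]
width: 57.9
grasp_force: 64.8
clk 5.17 pos [631.5 -59.9 160.7] F [ 0.  -0.4 -0.7] w 57.9 | turn [ 0.001 -0.002  0.002] shift after turn [-0.04 -0.15  0.07] before [-0.04 -0.15  0.07] j7 1.95
```

View pics/g2.png

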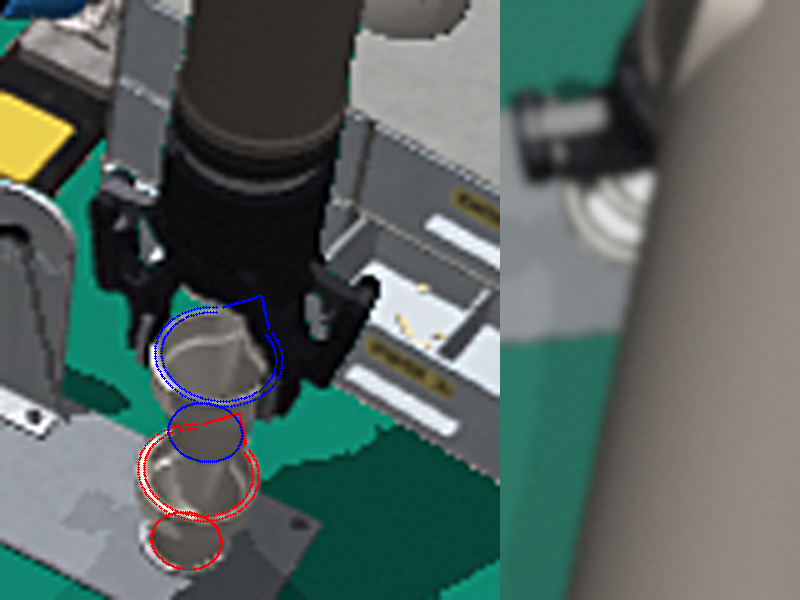

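```bash
cat >> h.py <<'E'
def ffit(c,q,z,half=75,skip=None):
    "front-half fit of outer rim, collar step and foot seen by camera c"
    M=cv2.Rodrigues(c["rvec"])[0];o=-M.T@np.array(c["tvec"]).ravel();b=np.arctan2(o[1]-q[1],o[0]-q[0])
    a=b+np.radians(np.arange(-half,half+1,3))
    if skip is not None: a=a[np.cos(a-skip)<.8]
    C=np.vstack([np.c_[rr*np.cos(a),rr*np.sin(a),0*a+zz+z] for rr,zz in((30,60),(27,60),(18,0))])
    g=cv2.GaussianBlur(grad(c),(0,0),.6)
    h=lambda Q:-map_coordinates(g,proj(c,C+[Q[0],Q[1],0]).T[::-1],order=1).mean()
    best=min((minimize(h,np.array(q)+d,method='Nelder-Mead',options=dict(initial_simplex=np.array(q)+d+np.array([[0,0],[2,0],[0,2]]))) for d in np.array([(0,0),(3,0),(-3,0),(0,3),(0,-3)])),key=lambda m:m.fun)
    return np.round(best.x,1),round(best.fun,1),np.round(np.degrees(b))
E
python3 - <<'E'
from h import *
c=cap('scene')
for half in(60,75,90):
    print(ffit(c,(632,-61.4),6,half),[ffit(c,(632,-59),z,half,-np.pi/2+.1) for z in (95,98,101)],ffit(c,(433,-157),0,half))
E
```

```text
(array([634.2, -58.7]), np.float64(-252.0), np.float64(-155.0)) [(array([633.6, -48.3]), np.float64(-276.0), np.float64(-154.0)), (array([631.5, -49.4]), np.float64(-275.9), np.float64(-154.0)), (array([629.4, -50.5]), np.float64(-275.8), np.float64(-154.0))] (array([ 431.6, -158.8]), np.float64(-454.0), np.float64(-155.0))
(array([632.3, -64.6]), np.float64(-253.3), np.float64(-155.0)) [(array([632.5, -53.2]), np.float64(-282.0), np.float64(-154.0)), (array([630.4, -54.3]), np.float64(-281.8), np.float64(-154.0)), (array([628.3, -55.4]), np.float64(-281.6), np.float64(-154.0))] (array([ 431.4, -158.6]), np.float64(-449.4), np.float64(-155.0))
(array([632.1, -64.7]), np.float64(-256.1), np.float64(-155.0)) [(array([631.9, -56.3]), np.float64(-289.6), np.float64(-154.0)), (array([629.7, -57.4]), np.float64(-289.4), np.float64(-154.0)), (array([627.6, -58.5]), np.float64(-289.1), np.float64(-154.0))] (array([ 430.2, -157. ]), np.float64(-436.3), np.float64(-155.0))
```

```bash
python3 -m crank '-0.04 -0.1 2.5 0 0 0 5.5;0 0 2 0 0 0 5.5;0 0 0.7 0 0 0 5.5;0 0 0 0 0 0 5.5;0 0 0 0 0 0 5.5';python3 -m crank '0 0 0.5 0 0 0 5.5;0 0 0 0 0 0 5.5'; python3 -m crank '0 0 0.5 0 0 0 5.5;0 0 0 0 0 0 5.5'
python3 -c "
from h import *
need((632,-61,88.8),Rt(np.pi+.11))"
```

```text
clock: 5.95
eef_pos: [633.7, -62.4, 110.5]
tool_rot: [-0.173, 3.135, -0.001]
force: [0.3, -0.6, -0.3]
width: 57.8
grasp_force: 64.8
clock: 6.2
eef_pos: [632.8, -62.2, 104.1]
tool_rot: [0.173, -3.136, -0.0]
force: [0.3, 0.1, -0.6]
width: 58.0
grasp_force: 64.8
clock: 6.45
eef_pos: [632.6, -62.1, 98.7]
tool_rot: [0.173, -3.136, -0.001]
force: [-0.3, -0.1, -0.6]
width: 58.4
grasp_force: 64.8
clk 6.45 pos [632.6 -62.1  98.7] F [-0.3 -0.1 -0.6] w 58.4 | turn [ 0.001 -0.001  0.   ] shift after turn [0.05 0.11 0.99] before [0.05 0.11 0.99] j7 1.98
```

```bash
for i in 1; do python3 -m crank '0.03 0.08 0.3 0 0 0 5.5;0 0 0 0 0 0 5.5'; python3 -m crank '0 0 0.3 0 0 0 5.5;0 0 0 0 0 0 5.5';python3 -m crank '0 0 0.2 0 0 0 5.5;0 0 0 0 0 0 5.5';python3 -m crank '0 0 0.2 0 0 0 5.5;0 0 0 0 0 0 5.5'; done | grep -E "eef|force: \["
```

```text
eef_pos: [632.4, -61.3, 95.9]
force: [-0.5, -0.9, -0.7]
eef_pos: [632.4, -61.5, 93.0]
force: [-0.9, 0.7, -0.6]
eef_pos: [632.7, -61.1, 91.3]
force: [0.2, 1.1, -0.8]
eef_pos: [633.0, -59.8, 90.1]
force: [-2.0, 2.8, 4.1]
```

```bash
for i in 1; do python3 -m crank '0 0 0.15 0 0 0 5.5;0 0 0 0 0 0 5.5'; python3 -m crank '0 0 0.15 0 0 0 5.5;0 0 0 0 0 0 5.5'; done | grep -E "eef|force: \["
```

```text
eef_pos: [633.4, -59.3, 89.8]
force: [-3.1, 4.3, 9.5]
eef_pos: [633.9, -58.7, 89.5]
force: [-4.2, 5.5, 14.0]
```

```bash
python3 -m crank '0 0 -0.2 0 0 0 5.5;0 0 0 0 0 0 8.5;0 0 0 0 0 0 8.5;0 0 0 0 0 0 8.5;0 0 -1 0 0 0 8.5';python3 -m crank '0 0 -3 0 0 0 8.5;0 0 -4 0 0 0 8.5;-3 0 0 0 0 0 8.5;2 3.5 0 0 0 0 8.5;2 3.5 0 0 0 0 8.5'; python3 -m crank '5 0 0 0 0 0 8.5;5 0 0 0 0 0 8.5;5 0 0 0 0 0 8.5;4 0 0 0 0 0 8.5;0 0 0 0 0 0 8.5'
python3 - <<'E'
from h import *
need((433,-157,150),Rt(np.pi-1.17))
c=cap('scene');t=cap('top')
g=crop(c,370,220,60,80,7).copy();g2=crop(t,375,165,50,80,7).copy()
for G,cc,o in((g,c,(370,220)),(g2,t,(375,165))):
  for p in (proj(cc,place(np.r_[cup_curves(26)],(632,-61,.09)))-o)*7+3.5: cv2.circle(G,tuple(int(i) for i in p),1,(0,0,255),-1)
cv2.imwrite('pics/g3.png',np.hstack([g,g2]))
E
```

```text
clock: 8.57
eef_pos: [631.6, -61.7, 97.3]
tool_rot: [0.172, -3.134, -0.0]
force: [-0.1, 0.5, -0.4]
width: 85.2
grasp_force: 0.0
clock: 9.2
eef_pos: [615.0, 7.0, 168.4]
tool_rot: [-0.171, 3.137, -0.001]
force: [0.2, 1.5, 0.3]
width: 84.9
grasp_force: 0.0
clock: 9.82
eef_pos: [423.1, -14.5, 168.5]
tool_rot: [0.171, -3.135, -0.003]
force: [0.8, -0.2, -0.3]
width: 85.0
grasp_force: 0.0
clk 9.82 pos [423.1 -14.5 168.5] F [ 0.8 -0.2 -0.3] w 85.0 | turn [ 1.000e-03 -3.000e-03  1.279e+00] shift after turn [-13.51  -4.65   1.85] before [  0.57 -14.28   1.81] j7 1.76
```

View pics/g3.png

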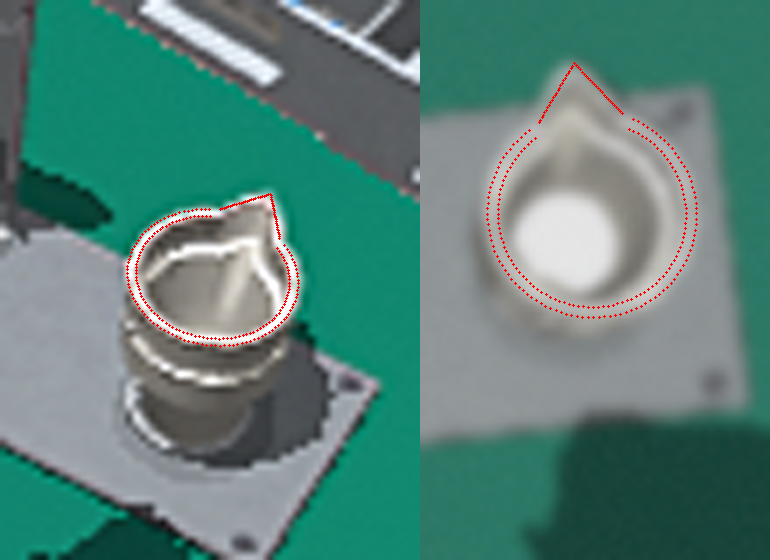

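```bash
python3 -m crank '0.2 -4.5 0 0 0 0 8.5;0.2 -5 0 0 0 0 8.5;0.17 -4.78 0 0 0 0 8.5;0 0 0 0 0 0.18 8.5;0 0 0.4 0 0 0.18 8.5'; python3 -m crank '0 0 0.3 0 0 0.18 8.5;0 0 0.3 0 0 0.18 8.5;0 0 0.3 0 0 0.18 8.5;0 0 0.5 0 0 0.18 8.5;0 0 0 0 0 0.18 8.5';python3 -m crank '0 0 0 0 0 0.02 8.5;0 0 0 0 0 0 8.5;0 0 0 0 0 0 8.5'
python3 -c "
from h import *
need((433,-157,61),Rt(np.pi-1.17))"
```

```text
clock: 10.55
eef_pos: [438.0, -158.4, 165.0]
tool_rot: [0.403, 3.113, -0.003]
force: [0.6, 0.7, 0.4]
width: 85.1
grasp_force: 0.0
clock: 11.18
eef_pos: [437.8, -157.0, 150.5]
tool_rot: [1.714, 2.631, -0.002]
force: [-0.3, -0.7, 0.4]
width: 84.8
grasp_force: 0.0
clock: 11.55
eef_pos: [436.6, -156.7, 150.5]
tool_rot: [1.732, 2.62, 0.0]
force: [-0.1, -0.8, -0.7]
width: 84.9
grasp_force: 0.0
clk 11.55 pos [ 436.6 -156.7  150.5] F [-0.1 -0.8 -0.7] w 84.9 | turn [0.    0.    0.002] shift after turn [ 0.11 -0.34  8.95] before [ 0.12 -0.34  8.95] j7 0.98
```

```bash
python3 -m crank '0.11 -0.34 3 0 0 0 8.5; 0 0 3 0 0 0 8.5; 0 0 2 0 0 0 8.5; 0 0 0.9 0 0 0 8.5; 0 0 0 0 0 0 8.5'; python3 -m crank '0 0 0 0 0 0 8.5;0 0 0 0 0 0 5.5;0 0 0 0 0 0 5.5;0 0 0 0 0 0 5.5;0 0 0 0 0 0 5.5'; python3 -m crank '0 0 0 0 0 0 5.5;0 0 -3 0 0 0 5.5;0 0 -4 0 0 0 5.5;0 0 -4 0 0 0 5.5;0 0 0 0 0 0 5.5'
python3 -c "
from h import *
need((632,-61,175),Rt(np.pi+.10))"
```

```text
clock: 12.18
eef_pos: [432.5, -156.9, 61.2]
tool_rot: [-1.734, -2.619, 0.0]
force: [-0.0, 0.2, -0.3]
width: 84.9
grasp_force: 0.0
clock: 12.8
eef_pos: [433.4, -157.1, 62.4]
tool_rot: [1.733, 2.618, 0.002]
force: [-1.2, 0.3, 6.2]
width: 57.7
grasp_force: 63.2
clock: 13.42
eef_pos: [434.9, -157.9, 174.4]
tool_rot: [1.73, 2.614, 0.005]
force: [0.1, 0.5, -0.9]
width: 57.9
grasp_force: 64.7
clk 13.43 pos [ 434.9 -157.9  174.4] F [ 0.1  0.5 -0.9] w 57.9 | turn [ 0.003  0.007 -1.269] shift after turn [-20.58   7.68  -0.06] before [ 1.23 21.93  0.08] j7 0.96
```

```bash
python3 -m crank '0 0 0 0 0 -0.18 5.5;0 0 0 0 0 -0.18 5.5;0 0 0 0 0 -0.18 5.5;0 0 0 0 0 -0.18 5.5;0 0 0 0 0 -0.18 5.5';python3 -m crank '0 0 0 0 0 -0.18 5.5;0 0 0 0 0 -0.18 5.5;-4 1.5 0 0 0 -0.01 5.5;-4.5 1.7 0 0 0 0 5.5;-4.5 1.7 0 0 0 0 5.5';python3 -m crank '-4.5 1.7 0 0 0 0 5.5;-3 1 0 0 0 0 5.5;0 0 0 0 0 0 5.5;0 0 0 0 0 0 5.5;0 0 0 0 0 0 5.5'
python3 -c "
from h import *
need((632,-61.2,125),Rt(np.pi+.10))"
```

```text
clock: 14.05
eef_pos: [431.7, -156.5, 170.2]
tool_rot: [-0.413, -3.112, -0.001]
force: [-0.7, -0.5, -0.2]
width: 57.9
grasp_force: 64.6
clock: 14.68
eef_pos: [557.7, -94.6, 170.1]
tool_rot: [0.157, -3.136, -0.001]
force: [0.2, 0.1, -0.1]
width: 58.1
grasp_force: 64.6
clock: 15.3
eef_pos: [627.9, -62.4, 171.1]
tool_rot: [0.154, -3.137, 0.0]
force: [0.8, 0.0, 0.2]
width: 57.9
grasp_force: 64.6
clk 15.30 pos [627.9 -62.4 171.1] F [0.8 0.  0.2] w 57.9 | turn [-0.    -0.001 -0.002] shift after turn [-0.42  0.08  4.61] before [-0.43  0.08  4.61] j7 1.98
```

```bash
python3 -m crank '-0.42 0.08 2 0 0 0 5.5;0 0 1.5 0 0 0 5.5;0 0 1 0 0 0 5.5;0 0 0 0 0 0 5.5;0 0 0 0 0 0 5.5';python3 -m crank '0 0 0.5 0 0 0 5.5;0 0 0 0 0 0 5.5;0 0 0 0 0 0 5.5'
python3 -c "
from h import *
need((632.4,-61.3,108.4),Rt(np.pi+.10))"
```

```text
clock: 15.92
eef_pos: [633.6, -60.1, 126.6]
tool_rot: [-0.157, 3.137, -0.0]
force: [-0.1, 0.3, -1.2]
width: 57.8
grasp_force: 64.6
clock: 16.3
eef_pos: [633.3, -59.9, 121.4]
tool_rot: [-0.158, 3.137, -0.0]
force: [0.2, 0.5, -0.4]
width: 57.9
grasp_force: 64.6
clk 16.30 pos [633.3 -59.9 121.4] F [ 0.2  0.5 -0.4] w 57.9 | turn [-0.  0.  0.] shift after turn [ 0.11 -0.13  1.3 ] before [ 0.11 -0.13  1.3 ] j7 2.00
```

```bash
{ python3 -m crank '0.1 -0.1 0.5 0 0 0 5.5;0 0 0 0 0 0 5.5'; python3 -m crank '0 0 0.3 0 0 0 5.5;0 0 0 0 0 0 5.5';python3 -m crank '0 0 0.2 0 0 0 5.5;0 0 0 0 0 0 5.5';python3 -m crank '0 0 0.2 0 0 0 5.5;0 0 0 0 0 0 5.5'; python3 -m crank '0 0 0.15 0 0 0 5.5;0 0 0 0 0 0 5.5';  python3 -m crank '0 0 0.15 0 0 0 5.5;0 0 0 0 0 0 5.5'; } | grep -E "eef|force: \["
```

```text
eef_pos: [631.8, -61.1, 115.7]
force: [0.0, -0.0, -0.3]
eef_pos: [632.2, -60.9, 113.0]
force: [-0.7, -0.4, -0.5]
eef_pos: [632.4, -61.0, 111.2]
force: [-0.2, -0.5, -1.2]
eef_pos: [632.4, -61.0, 109.2]
force: [0.1, 0.1, -0.5]
eef_pos: [632.7, -61.5, 108.5]
force: [-0.6, -0.4, 3.4]
eef_pos: [633.1, -61.5, 108.4]
force: [-1.8, -0.4, 8.8]
```

```bash
python3 -m crank '0 0 -0.1 0 0 0 5.5;0 0 0 0 0 0 8.5;0 0 0 0 0 0 8.5;0 0 0 0 0 0 8.5;0 0 -1 0 0 0 8.5';python3 -m crank '0 0 -3 0 0 0 8.5;0 0 -4 0 0 0 8.5;3 0 -2 0 0 0 8.5;4 2 0 0 0 0 5;4 3 0 0 0 0 4'; python3 -m crank '4 4 0 0 0 0 4;1 5.5 0 0 0 0 4;0 5.5 0 0 0 0 4;0 5.5 0 0 0 0 4;-2 5 0 0 0 0 4';python3 -m crank '-4 4 0 0 0 0 4;-4 1 0 0 0 -0.085 4;0 0 0 0 0 0 4;0 0 0 0 0 0 4'
python3 - <<'E'
from h import *
need((593.6,287.9,80),Rt(np.pi+.185))
c=cap('scene')
# nest check: outer-rim gradient score vs height
for z in (40,43,46,49,52):
    print(z,[ffit(c,(632,-61),z,h)[:2] for h in (70,)])
G=cv2.GaussianBlur(grad(c),(0,0),.6)
for z in range(36,58,2):
    print(z,round(map_coordinates(G,proj(c,place(cup_curves(z),(632,-61,.09))).T[::-1],order=1).mean(),1),end=' ')
E
```

```text
clock: 18.42
eef_pos: [631.5, -60.7, 116.4]
tool_rot: [0.157, -3.135, -0.001]
force: [0.4, -0.6, 0.7]
width: 84.9
grasp_force: 0.0
clock: 19.05
eef_pos: [517.3, -23.3, 208.5]
tool_rot: [-0.153, 3.136, -0.001]
force: [0.0, 1.1, 0.6]
width: 51.2
grasp_force: 0.0
clock: 19.68
eef_pos: [461.6, 230.7, 208.5]
tool_rot: [-0.16, 3.137, 0.003]
force: [0.6, -0.7, 1.0]
width: 40.2
grasp_force: 0.0
clock: 20.18
eef_pos: [536.9, 285.4, 207.5]
tool_rot: [0.288, -3.128, 0.001]
force: [-0.5, -0.4, 0.1]
width: 40.0
grasp_force: 0.0
clk 20.18 pos [536.9 285.4 207.5] F [-0.5 -0.4  0.1] w 40.0 | turn [-0.    -0.001 -0.001] shift after turn [-5.62 -0.8  12.75] before [-5.63 -0.78 12.75] j7 1.40
40 [(array([635.2, -62.8]), np.float64(-372.7))]
43 [(array([633.3, -63.7]), np.float64(-372.2))]
46 [(array([631.3, -64.7]), np.float64(-371.7))]
49 [(array([629.3, -65.7]), np.float64(-371.2))]
52 [(array([627.2, -66.6]), np.float64(-370.6))]
36 347.7 38 381.4 40 404.6 42 416.9 44 417.5 46 416.9 48 413.9 50 400.6 52 377.4 54 341.0 56 299.0
```

```bash
python3 -m crank '-5.62 -0.8 0 0 0 0 4;0 0 5 0 0 0 4;0 0 5 0 0 0 4;0 0 2.7 0 0 0 4;0 0 0 0 0 0 4';python3 -m crank '0 0 0 0 0 0 4'
python3 -c "
from h import *
need((593.6,287.9,26),Rt(np.pi+.185))"
```

```text
clock: 20.85
eef_pos: [591.0, 287.7, 78.3]
tool_rot: [0.289, -3.122, 0.003]
force: [-0.0, -0.1, 0.5]
width: 39.9
grasp_force: 0.0
clock: 20.98
eef_pos: [594.7, 289.0, 82.6]
tool_rot: [-0.29, 3.125, 0.002]
force: [-0.1, -0.1, 0.5]
width: 40.2
grasp_force: 0.0
clk 20.98 pos [594.7 289.   82.6] F [-0.1 -0.1  0.5] w 40.2 | turn [0.001 0.003 0.   ] shift after turn [ 0.12 -0.08  5.66] before [ 0.14 -0.09  5.66] j7 1.48
```

```bash
{ python3 -m crank '0.1 -0.05 3 0 0 0 4;0 0 1.8 0 0 0 4;0 0 0 0 0 0 4;0 0 0 0 0 0 4';python3 -m crank '0 0 0 0 0 0 4';python3 -m crank '0 0 0 0 0 0 4';python3 -m crank '0 0 0.4 0 0 0 4;0 0 0 0 0 0 4';python3 -m crank '0 0 0 0 0 0 4'; } | grep -E "eef|force: \["
```

```text
eef_pos: [593.9, 288.3, 33.6]
force: [-0.3, 0.6, 0.1]
eef_pos: [593.9, 288.4, 33.7]
force: [-0.8, -0.4, 0.2]
eef_pos: [593.5, 288.2, 33.1]
force: [0.5, 0.2, -0.3]
eef_pos: [592.5, 287.9, 27.8]
force: [-0.7, -0.5, 0.3]
eef_pos: [592.9, 288.0, 28.1]
force: [0.9, -0.3, -0.5]
```

Down another 2 mm, close, lift.

```bash
{ python3 -m crank '0 0 0.2 0 0 0 4;0 0 0 0 0 0 4';python3 -m crank '0 0 0 0 0 0 0.5;0 0 0 0 0 0 0.5;0 0 0 0 0 0 0.5;0 0 0 0 0 0 0.5;0 0 0 0 0 0 0.5'; } | grep -E "eef|force"; python3 -m crank '0 0 -2 0 0 0 0.5;0 0 -4 0 0 0 0.5;0 0 -5 0 0 0 0.5;0 0 -4 0 0 0 0.5;0 0 0 0 0 0 0.5'
```

```text
eef_pos: [592.8, 288.0, 26.1]
force: [0.3, -0.8, 0.3]
grasp_force: 0.0
eef_pos: [593.2, 288.1, 26.6]
force: [-0.7, -0.2, 2.1]
grasp_force: 59.6
clock: 23.6
eef_pos: [595.8, 288.8, 182.5]
tool_rot: [-0.29, 3.118, 0.006]
force: [0.5, 0.3, -0.8]
width: 10.0
grasp_force: 59.3
```

```bash
cat >> h.py <<'E'
psi=.0976; root=np.array([651.7,66.7,140]); pd=np.array([-np.cos(psi),-np.sin(psi),1])/2**.5
E=np.array([-58.5,0,23.6])
def eye_pose(dist,tilt,off=(0,0,0)):
    Rg=Rt(np.pi+psi,tilt); return root+pd*dist+np.array(off)-Rg.apply(E),Rg
E
python3 - <<'E'
from h import *
for T in (45,55):
    p,Rg=eye_pose(85,np.radians(T));print(T,p);need(p,Rg)
E
```

```text
45 [534.10478047  55.18612386 175.42604974]
clk 23.60 pos [595.8 288.8 182.5] F [ 0.5  0.3 -0.8] w 10.0 | turn [ 0.037 -0.775  0.082] shift after turn [  6.46 -22.65  -5.45] before [ 10.38 -21.82   0.55] j7 1.45
55 [539.24744594  55.68964784 165.72008571]
clk 23.60 pos [595.8 288.8 182.5] F [ 0.5  0.3 -0.8] w 10.0 | turn [ 0.045 -0.949  0.079] shift after turn [  5.91 -22.65  -5.51] before [  9.87 -21.87   1.52] j7 1.45
```

```bash
{ python3 -m crank '3.5 -4.2 0 0 0 0 0.5;3.5 -4.4 0 0 0 0 0.5;3 -4.4 0 0 0 0 0.5;2 -4.4 0 0 0 0 0.5;2 -4.4 0 0 0 0 0.5'; python3 -m crank '0 0 0 0.007 -0.155 0.016 0.5;0 0 0 0.007 -0.155 0.016 0.5;0 0 0 0.007 -0.155 0.016 0.5;0 0 0 0.007 -0.155 0.016 0.5;0 0 0 0.007 -0.155 0.016 0.5'; python3 -m crank '0 0 0 0 0 0 0.5;0 0 0 0 0 0 0.5'; } | grep -E "eef|force"
python3 - <<'E'
from h import *
p,Rg=eye_pose(85,np.radians(45));need(p,Rg);print(r.state()["joints"])
E
```

```text
eef_pos: [494.2, 46.5, 176.1]
force: [1.2, -0.2, 0.5]
grasp_force: 59.3
eef_pos: [488.9, 34.6, 172.9]
force: [0.1, -0.4, -0.4]
grasp_force: 59.3
eef_pos: [494.5, 36.2, 177.2]
force: [-0.8, 0.3, -0.3]
grasp_force: 59.3
clk 25.10 pos [494.5  36.2 177.2] F [-0.8  0.3 -0.3] w 9.8 | turn [-0.03  -0.142  0.018] shift after turn [-2.79  1.51  3.04] before [-3.22  1.54  2.56] j7 1.08
[-0.74560553 -0.08560693  0.57305843  2.35336418  0.48929112  0.24514988
  1.07662193]
```

```bash
cat >> h.py <<'E'
def eye(dist,off=(0,0,0),yaw_fix=True):
    "shift in tool axes bringing the eye to dist along the peg, at the present turn"
    s=r.state();R0=R.from_rotvec(s["tool_rot"]);e=s["eef_pos"]+R0.apply(E);d=R0.inv().apply(root+pd*dist+np.array(off)-e)/10
    z=R0.apply([0,0,1]);k=(e-root)@pd
    print("clk %.2f"%s["clock"],"eye",np.round(e,1),"along %.1f"%k,"off-axis",np.round(e-root-pd*k,1),"shift",np.round(d,2),"pitch %.1f"%np.degrees(np.arctan2(z[0],-z[2])),"F",np.round(s["force"],1),"turn45",np.round((R0.inv()*Rt(np.pi+psi,np.pi/4)).as_rotvec(),3),"j",np.round(s["joints"],2))
E
python3 -c "
from h import *
eye(75)"; python3 -m crank '-1 1 0 0 0 0 0.5;0 0.6 0 -0.01 -0.05 0.006 0.5;0 0 0 -0.01 -0.05 0.006 0.5;0 0 0 0 0 0 0.5;0 0 0 0 0 0 0.5';python3 -c "
from h import *
eye(75)"
```

```text
clk 25.10 eye [555.2  42.3 193.4] along 107.3 off-axis [-21.  -17.  -22.5] shift [-3.64  1.51  2.7 ] pitch 36.9 F [-0.8  0.3 -0.3] turn45 [-0.03  -0.142  0.018] j [-0.75 -0.09  0.57  2.35  0.49  0.25  1.08]
clock: 25.72
eef_pos: [501.2, 51.0, 184.6]
tool_rot: [-0.121, 2.417, 0.012]
force: [-0.3, 0.3, -1.0]
width: 9.5
grasp_force: 59.4
clk 25.73 eye [560.4  56.9 205.5] along 111.2 off-axis [-13.   -2.1 -13.1] shift [-2.09  0.14  3.49] pitch 41.3 F [-0.3  0.3 -1. ] turn45 [-0.022 -0.065  0.012] j [-0.92 -0.11  0.69  2.39  0.97  0.2   0.57]
```

```bash
python3 -m crank '-2 0.14 0 0 0 0 0.5;0 0 1.7 0 0 0 0.5;0 0 1.5 -0.02 -0.05 0.01 0.5;0 0 0 0 0 0 0.5;0 0 0 0 0 0 0.5' | head -1;python3 - <<'X'
from h import *
eye(75)
s=r.state();R0=R.from_rotvec(s["tool_rot"])
c=cap('scene');t=cap('top')
pe=np.array([root,root+pd*45.3,root+pd*75]);
a=np.linspace(0,2*np.pi,40)
ri=s["eef_pos"]+R0.apply(E+np.c_[13*np.cos(a),13*np.sin(a),0*a])
g=[]
for cc,(u,v) in ((c,(325,165)),(t,(305,150))):
    k=6;G=crop(cc,u,v,65,95,k).copy()
    f=lambda P:[tuple(int(i) for i in p) for p in (proj(cc,P)-(u,v))*k+k/2]
    for p in f(np.linspace(root,root+pd*75,30)):cv2.circle(G,p,1,(0,0,255),-1)
    for p in f(ri):cv2.circle(G,p,1,(255,0,0),-1)
    g.append(G)
cv2.imwrite('pics/p1.png',np.hstack(g))
X
```

```text
clock: 26.35
clk 26.35 eye [584.5  56.5 210.6] along 97.9 off-axis [ 1.7 -3.5  1.4] shift [0.1  0.41 2.29] pitch 42.7 F [-1.1 -0.  -0.7] turn45 [-0.022 -0.039  0.004] j [-1.36 -0.13  1.15  2.37  1.21  0.2   0.36]
```

View pics/p1.png

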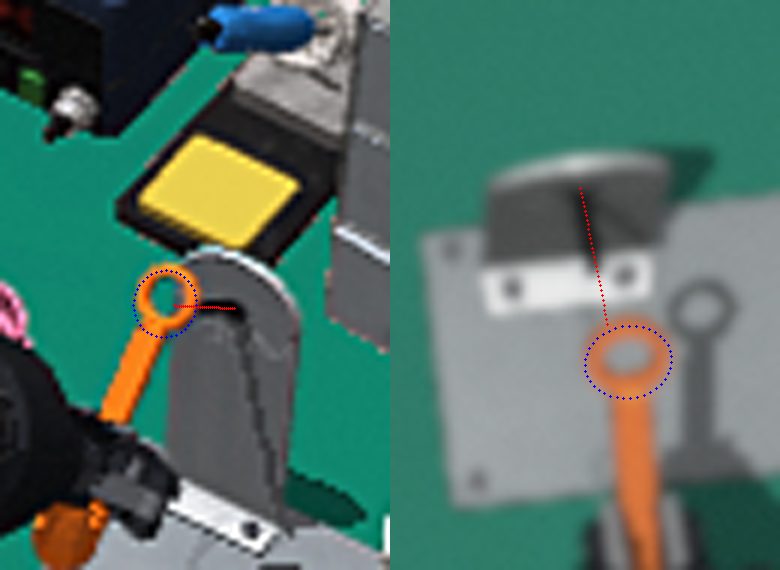

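```bash
python3 -m crank '0.1 0.4 0 0 0.05 0 0.5;0 0 0.8 0 0 0 0.5;0 0 0.8 0 0 0 0.5;0 0 0.7 0 0 0 0.5;0 0 0 0 0 0 0.5' | head -1;python3 -c "
from h import *
eye(60)"
```

```text
clock: 27.08
clk 27.07 eye [589.5  61.5 199.7] along 86.4 off-axis [-1.4  0.7 -1.3] shift [-0.43 -0.02  2.61] pitch 39.8 F [ 0.  -0.3 -1.2] turn45 [-0.025 -0.091  0.004] j [-1.49 -0.07  1.3   2.33  0.8   0.2   0.74]
```

```bash
python3 -m crank '0 0 0 0 0.06 0 0.5;0 0 0 0 0.06 0 0.5;0 0 0 0 0.06 0 0.5;0 0 0 0 0 0 0.5;0 0 0 0 0 0 0.5' | head -1;python3 -c "
from h import *
eye(70)"
```

```text
clock: 27.7
clk 27.70 eye [591.1  55.8 189.8] along 78.6 off-axis [-5.3 -5.4 -5.8] shift [-1.    0.52  0.62] pitch 31.5 F [-0.2  0.6 -0. ] turn45 [-0.04  -0.236  0.002] j [-1.41  0.06  1.3   2.21 -0.    0.37  1.53]
```

```bash
python3 -m crank '-0.5 0.3 0 0.02 0 0 0.5;-0.5 0.22 0 0.02 0 0 0.5;0 0 0.6 0 0 0 0.5;0 0 0 0 0 0 0.5;0 0 0 0 0 0 0.5' | head -1;python3 -c "
from h import *
eye(60)"
```

```text
clock: 28.32
clk 28.32 eye [602.8  60.9 190.2] along 70.3 off-axis [ 0.6 -0.9  0.5] shift [-0.18  0.18  1.  ] pitch 31.7 F [-1.2  0.4  0.2] turn45 [-0.079 -0.236  0.006] j [-1.36  0.13  1.23  2.18 -0.03  0.38  1.5 ]
```

```bash
python3 -m crank '-0.1 0 0.4 -0.04 0 0 0.5;-0.1 0 0.4 -0.04 0 0 0.5;0 0 0.2 0 0 0 0.5;0 0 0 0 0 0 0.5;0 0 0 0 0 0 0.5' | head -1;python3 -c "
from h import *
eye(45)"
```

```text
clock: 28.95
clk 28.95 eye [609.7  64.  182.7] along 60.0 off-axis [0.2 1.4 0.3] shift [-0.31 -0.14  1.47] pitch 31.4 F [-0.5  0.1 -0.7] turn45 [ 0.001 -0.236 -0.002] j [-1.07  0.13  1.    2.17 -0.29  0.37  1.81]
```

```bash
python3 -m crank '-0.15 0 0.6 0 0 0 0.5;-0.15 0 0.6 0 0 0 0.5;0 0 0.3 0 0 0 0.5;0 0 0 0 0 0 0.5;0 0 0 0 0 0 0.5' | head -1;python3 -c "
from h import *
eye(30)";python3 -m crank '-0.15 0 0.6 0 0 0 0.5;-0.15 0 0.6 0 0 0 0.5;0 0 0.3 0 0 0 0.5;0 0 0 0 0 0 0.5;0 0 0 0 0 0 0.5' | head -1;python3 -c "
from h import *
eye(15)"
```

```text
clock: 29.58
clk 29.57 eye [620.1  64.4 171.6] along 44.8 off-axis [-0.1  0.8 -0. ] shift [-0.35 -0.08  1.44] pitch 31.4 F [-1.  -0.9  0.7] turn45 [ 0.001 -0.236 -0.003] j [-0.98  0.18  0.92  2.16 -0.42  0.35  1.92]
clock: 30.2
clk 30.20 eye [630.5  65.1 160.3] along 29.4 off-axis [-0.5  0.5 -0.5] shift [-0.4  -0.05  1.39] pitch 31.4 F [-0.7 -0.5 -0.8] turn45 [ 0.    -0.236 -0.003] j [-0.89  0.22  0.84  2.15 -0.51  0.33  2.  ]
```

```bash
python3 -m crank '0 0.8 0 0 0 0 0.5;0 0 0 0 0 0 0.5;0 0 0 0 0 0 0.5' | grep -E "eef|force: ";python3 -m crank '0 -0.8 0 0 0 0 0.5;0 0 0 0 0 0 0.5;0 0 0 0 0 0 0.5' | grep -E "eef|force: "; python3 -c "
from h import *
eye(15)"
```

```text
eef_pos: [567.9, 65.3, 149.8]
force: [1.2, -5.3, -1.3]
grasp_force: 59.7
eef_pos: [568.6, 60.4, 150.0]
force: [2.1, 0.1, 0.3]
grasp_force: 59.6
clk 30.95 eye [630.5  66.4 160.4] along 29.4 off-axis [-0.5  1.7 -0.4] shift [-0.39 -0.18  1.39] pitch 31.4 F [2.1 0.1 0.3] turn45 [ 0.002 -0.236 -0.002] j [-0.89  0.22  0.84  2.15 -0.51  0.33  2.  ]
```

```bash
python3 -m crank '-0.13 -0.05 0.5 0 0 0 0.5;-0.13 -0.05 0.45 0 0 0 0.5;0 0 0 0 0 0 0.5;0 0 0 0 0 0 0.5' | grep -E "force: "; python3 -c "
from h import *
eye(15)"; python3 -m crank '0 0 0 0 0 0 5;0 0 0 0 0 0 5;0 0 0 0 0 0 5;0 0 0 0 0 0 5;0 0 -1 0 0 0 5'; python3 -m crank '0 0 -3 0 0 0 5;0 0 -4 0 0 0 5;0 0 -4 0 0 0 5;0 0 0 0 0 0 5;0 0 0 0 0 0 5'
python3 - <<'E'
from h import *
c=cap('scene');t=cap('top')
cv2.imwrite('pics/f.png',np.hstack([crop(c,300,180,140,140,4)[:,:560],crop(t,310,140,60,140,4)]))
E
```

```text
force: [0.3, -0.1, 0.4]
grasp_force: 59.6
clk 31.45 eye [637.8  64.8 153.4] along 19.4 off-axis [-0.3 -0.5 -0.3] shift [-0.15  0.05  0.42] pitch 31.4 F [ 0.3 -0.1  0.4] turn45 [ 0.    -0.236 -0.003] j [-0.84  0.24  0.8   2.14 -0.56  0.32  2.05]
clock: 32.08
eef_pos: [570.3, 58.5, 151.2]
tool_rot: [-0.123, 2.59, 0.037]
force: [0.8, -0.1, 0.0]
width: 50.1
grasp_force: 0.0
clock: 32.7
eef_pos: [524.0, 64.0, 217.8]
tool_rot: [-0.144, 2.603, 0.057]
force: [-0.3, 0.4, 1.0]
width: 50.0
grasp_force: 0.0
```

View pics/f.png

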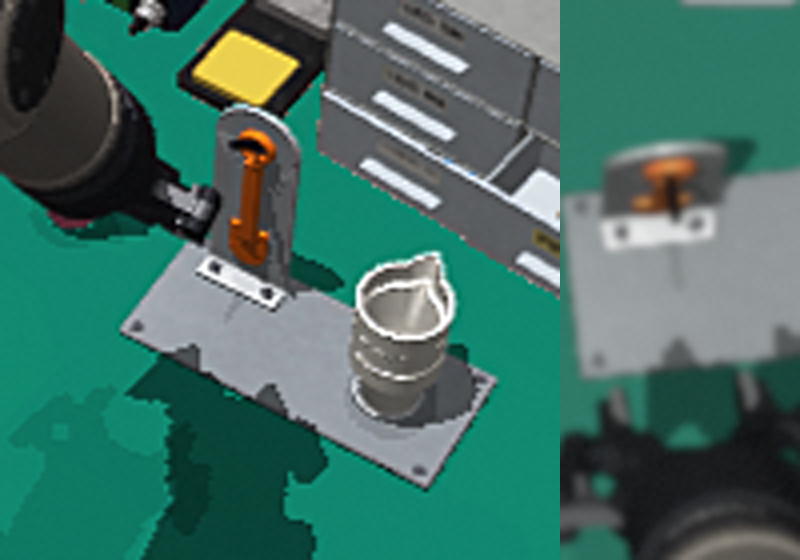

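The picture shows the paddle hanging on the peg at (255,145) and three cups nested evenly, spouts in line, at (405,330). I'll let it settle and hand in.

```bash
python3 -m crank '0 0 -2 0 0 0 5;0 0 -2 0 0 0 5;0 0 0 0 0 0 5;0 0 0 0 0 0 5;0 0 0 0 0 0 5' | head -2; python3 -c "
from cell import r
print(r.close_job())"
```

```text
clock: 33.42
eef_pos: [503.7, 60.5, 251.4]
the job is handed in; nothing more can be done
None
```

I handed the job in at 33.4 s: both white cups are nested in the stand cup with spouts in line and look fully home, and the paddle hangs by its eye on the peg. I moved nothing else, and the hand-in call returned no verdict.

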